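Clamp a slide frame in the screw press

ROBOT

A 7-joint arm with a two-finger parallel gripper is mounted at the origin on the work surface. World frame = base frame: x ahead of the robot, y to its left, z up, the work surface at z = 0. Lengths are in m, angles in rad, forces in N, time in s.
With the tool pointing down it reaches from about 0.425 to 0.875 m from the base axis. Payload 4.7 kg.
Tool frame: the origin (TCP) lies midway between the tips of the shut fingers; the grasp point (between the pads) lies 19 mm behind it; z points along the fingers, y is the direction in which the jaws open and shut (so a half turn about z gives the same grasp; the last joint's range is limited). The gripper opens to 87 mm and grips with 3 to 60 N. Pads are 19 mm wide; open, the fingers measure 117 mm over their backs; the gripper's body (75 mm by 190 mm) begins 51 mm behind the grasp point.
Start: joints at [0.014, 0.321, -0.07, 1.45, 0.023, 1.371, -0.057], TCP at [0.65, -0, 0.223] pointing down, gripper open.
Joint ranges: [-2.86, 2.86], [-0.3, 2.09], [-1.38, 1.24], [0.06, 2.45], [-1.56, 4.7], [0.09, 2.05], [-2.69, 2.69]. Speed limits (rad/s): [2.57, 2.57, 3.14, 3.14, 3.14, 3.14, 3.14].

INTERFACE

Orientations are given as a rotation vector (axis times angle).
In Python, from bench import * gives the robot as it stands.
- The arm moves only by the tool move_arm, never from a script. Its arguments are lists of equal length, an entry for each row: "jaw": the closure in counts, from 0 (fully open) to 255 (shut); "slide": the shift along the tool's x, y, z in cm, a list of three; "dr": the turn, a rotation vector about the tool's x, y, z in degrees, a list of three. A call has 1 to 5 rows; each row shifts and turns the commanded pose from where the row before left it, along the tool's axes as they then stand; what a row does not reach is not made up. A row lasts 1/10 s, in which the tool goes at most 50 mm and 8.59 degrees, less where a joint would pass 70% of its speed; a pose out of reach is approached as far as the arm can. A call with a gripper value outside its range is refused whole. The fingers move at their own pace and stop on an object; "force" is the grip in N (left out, the last holds). Time passes only in rows, so rows that do not move let the fingers close. It gives the time, the measured TCP pose, the force and the opening at its end, in the units of the state.
- get_state(): the state, without advancing time (a new reading comes with each control period).
- get_image(name): name is "scene" or "side" or "wrist"; returns (picture, depth): 480x640x3 uint8, red, green, blue; 480x640 float32, m along the optical axis (not along the pixel's ray), 0 where there is no reading.
- camera_params(name): a dict with "K" (3x3 intrinsics, pixels), "extrinsics" (4x4, takes a point from camera to world coordinates); the wrist camera has in their place "tool_from_camera" (4x4, takes a point from camera to tool coordinates, whose origin is the TCP and whose axes are the flange's). Camera axes: x right, y up, looking along -z (the intrinsics and any distortion apply to the point x, -y, -z); pixel columns grow to the right and rows downward; lengths in m; the calibration is good to about 2 mm. The wrist camera is an equidistant fisheye: a pixel r from the principal point sees the ray r / f radians off the axis. A picture is of the moment at which its call begins: read the wrist's pose just before it. camera_params takes no time and is no camera call.
- close_job(): hands the job in, once; it reports no verdict.
Trained networks look in the newest picture that a camera, given by its name, has taken for a name from the list of things; names that differ only in an ending like _2 or _b are one class to them, and where a whole thing is asked for, a point or a joint stands for the part that bears it (a point fixed in the world has none). Each returns a list of dicts, best first, with "score" (0 to 1); they miss things now and then, are a little off and sometimes report something else, mostly with a low value. They report only what shows in the picture. A call takes as long as a camera call. They do not tell look-alikes from the thing itself.
- regions_of(camera, query): "mask" (480x640 bool, what is visible of it) and "xy" ([column, row] in pixels, amid what is visible of it).
The state is a dict: "time": time; "joint_positions": joint angles; "qd": joint speeds; "joint_torque": joint torques, N m; "position": TCP position; "tool_rot": TCP orientation; "ft_force": force on the tool from outside, world axes, zero at the start; "torque": the same for the moment, N m; "grip_width": opening from 0.0 (shut) to 1.0 (fully open).
Only numpy, scipy, OpenCV 4.12 (cv2) and the standard library are available. Lean on these libraries where they do the work, as an engineer would, in place of code of your own. Each camera call takes 0.05 s, during which the arm holds its last target.

TASK

A slide frame lies in the loading slide of the mounting press, under its steel pressure plate. Push the loading slide fully home under the press, then turn the knob clockwise to screw the foot down until it clamps plate and frame snugly, with a light force of about 14 N; the frame cracks if it is screwed down hard. Let go, leave it clamped, and leave everything else on the table where it is.

Things in the scene. Friction and masses are not known exactly. Their poses are not given: they have to be found in the camera images.
- press: aluminium screw press fixed to the table. Origin on the spindle axis at table height; z up, x to the rear (away from the pull tab), y to its left. Base 150 (x) x 132 (y) mm, 14 high; posts 17 mm thick at y = +/-53 mm carry a crosshead 36 (x) x 130 (y) mm, top 102 mm above the table; on it a brass bush 28 mm across, top at 108 mm, through which the spindle runs, knob above, 42 mm round foot below
- spindle: rising spindle with knob and foot. Origin on the axis at the knob's mid-height, z up; sinks as it is screwed down. Knob: round, black, fluted, 42 mm diameter, 18 mm high. The foot's reach below the knob is unknown (locked where the last user left it): it meets the plate when the knob's mid-height is from 144 to 153 mm above the table; feel for it. A rubber ring in the foot then gives 1 mm per 7 N
- knob (a joint): knob angle in rad, 0 = fully raised (mid-height 166 mm above the table), growing clockwise seen from above, 6.0 at most. Clockwise lowers knob and foot, 4.775 mm per rad (30 mm a turn). Turns with about 0.07 N m when free and stays where it is left; with the foot bearing, 0.011 to 0.015 N m more per N of clamping force (felt while turning slowly; at rest friction hides it) and 33 N more per rad
- slide (a joint): how far the loading slide is pulled out, in m: 0 = fully home at its stop, the nest under the foot; 0.060 = fully out. It runs along the press's x axis (home is +x) with about 2 N of friction and stays where it is left
- tab (a point): centre of the upturned pull tab of the loading slide, 44 mm above the table; a plate 6 mm thick (press x) and 44 mm wide (press y), top 52 mm above the table; the slide plate (top 20 mm) ends flush with the tab's front face; the tab stands 117 mm in front of the spindle axis when the slide is home
- frame: the slide frame in the nest of the loading slide: square clear plastic frame 50 x 50 x 5 mm with a film chip; origin at the centre of its underside, 20 mm above the table
- frame_b: a second slide frame like it, loose on the table near the press, leave alone
- frame_c: a third slide frame, loose on the table near the press, leave alone
- loupe: black loupe with a clear skirt, 38 mm diameter, 36 mm high, on the table near the press, leave alone; origin at the centre of its underside
- mug: dark blue enamel mug with brass pins, 82 mm across, 82 mm high, handle at its +y; leave alone; origin at the centre of its underside
- blower: black rubber dust blower, 56 mm across, 85 mm high, leave alone; origin at the centre of its underside
- plate: loose square steel pressure plate 50 x 50 x 6 mm lying on the frame in the nest, so that the turning foot does not rub the frame; origin at the centre of its underside, 25 mm above the table (top at 31 mm). The nest's four corner pieces stand 29 mm high
Mind the look-alikes: they are no part of the job. Leave any green look-alike of the plate alone. What is shaped like the press but red is not meant.

How it is judged:
On the way, in this order (a step that is already met when the one before it is completed fails the run):
1. the loading slide is fully home under the raised foot (value of joint slide below 0.003 m and contact force between spindle and plate below 1 N), for 0.2 s.
2. the foot clamps plate and frame snugly (contact force between plate and frame between 7 and 22 N), for 0.3 s.
At the end, for the whole second after the job is handed in: The loading slide is home (within 3 mm of its stop), frame and plate lie under the foot within 5 mm of the spindle axis, the frame is clamped with 7 to 22 N, all at rest and the knob released (all of step 2 and value of joint slide below 0.003 m and horizontal distance between each of frame, plate and press below 0.005 m and linear speed of frame below 0.01 m/s and contact force between the fingers and anything else below 0.1 N); the robot touches nothing.
It fails at once if the frame was clamped with more than 32 N (it cracks) (contact force between plate and frame above 32 N).
It fails at once if something else on the table was moved (distance of any of frame_b, frame_c, loupe, mug, blower from where it was at the start of the episode above 0.02 m).
It also fails if it takes over 72 s, if anything falls off the work surface, if the arm or the gripper's body presses on something with over 40 N, if the wrist force passes 120 N, or if a joint passes its speed limit or range.

## Working session

There is one attempt and no reset: what is moved stays moved. The work goes in short steps, Python scripts to look and compute and a tool call to move; the robot and the scene stay as the last step left them, time stands still between calls to the robot, and variables do not carry over. Pictures are saved under pics/ and viewed, and the job is handed in when it is done.

Besides the shell and the picture viewer there is one more tool, called after ">>>" by a JSON object that holds its "op" and its "data", one argument or row to a line. move_arm: Moves the arm, as the interface text tells. Its arguments: {"type":"object","properties":{"jaw":{"type":"array","items":{"type":"number"}},"slide":{"type":"array","items":{"type":"array","items":{"type":"number"}}},"dr":{"type":"array","items":{"type":"array","items":{"type":"number"}}},"force":{"type":"number"}},"required":["jaw","slide","dr"]}

```bash
mkdir -p pics; ls
python3 - <<'E'
from bench import *
import cv2
s=get_state();print({k:s[k] for k in s})
for n in ["scene","side","wrist"]:
    im,d=get_image(n);cv2.imwrite(f"pics/{n}0.png",im[:,:,::-1])
    import numpy as np
    np.save(f"{n}_d0.npy",d)
    p=camera_params(n);print(n,p)
E
```

```text
pics
{'time': 0.0, 'joint_positions': array([ 0.01410211,  0.32181101, -0.0700897 ,  1.45164395,  0.02261015,
        1.37077534, -0.05691003]), 'qd': array([-7.46374533e-06,  1.12645141e-03,  3.68794304e-05, -1.83823243e-03,
       -2.07515609e-04, -1.54659558e-03,  1.38897346e-03]), 'joint_torque': array([-2.58547143e-04, -4.91284704e+01, -4.03903294e-01, -3.12526345e+01,
       -6.40594075e-02,  4.37659642e-02,  1.61017233e-04]), 'position': array([ 6.49468221e-01, -5.12055775e-05,  2.21484913e-01]), 'tool_rot': array([-2.22054207e+00, -2.22059642e+00,  2.16707588e-03]), 'ft_force': array([ 0.33350074,  0.67782323, -0.35814549]), 'torque': array([-0.01641068, -0.02399436,  0.0148233 ]), 'grip_width': 1.0028208011024742}
scene {'K': array([[529.78873196,   0.        , 323.05927301],
       [  0.        , 529.78873196, 234.6121921 ],
       [  0.        ,   0.        ,   1.        ]]), 'extrinsics': array([[-0.7310661 , -0.56217642,  0.38665235,  0.87936459],
       [ 0.68230274, -0.60426404,  0.41149475,  0.45852997],
       [ 0.00230747,  0.56464382,  0.82533147,  1.0525708 ],
   
[... 314 characters left out ...]
45933 ,  0.68111245, -0.65629644, -0.61932003],
       [ 0.01879124,  0.69837354,  0.71548675,  0.80005121],
       [ 0.        ,  0.        ,  0.        ,  1.        ]])}
wrist {'K': array([[371.64829954,   0.        , 320.17947759],
       [  0.        , 371.64829954, 237.89997096],
       [  0.        ,   0.        ,   1.        ]]), 'tool_from_camera': array([[-1.45744387e-03,  9.66080512e-01,  2.58236947e-01,
         7.12502029e-02],
       [ 9.99998709e-01,  1.58288205e-03, -2.77843732e-04,
        -2.00330892e-04],
       [-6.77178043e-04,  2.58236209e-01, -9.66081571e-01,
        -1.63218360e-01],
       [ 0.00000000e+00,  0.00000000e+00,  0.00000000e+00,
         1.00000000e+00]])}
```

View pics/scene0.png

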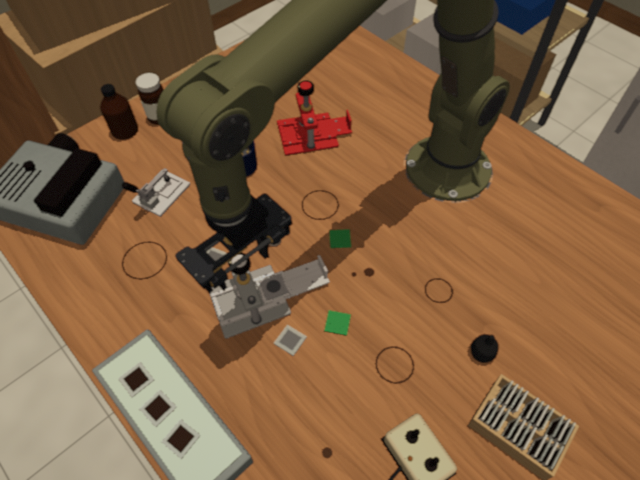

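View pics/side0.png

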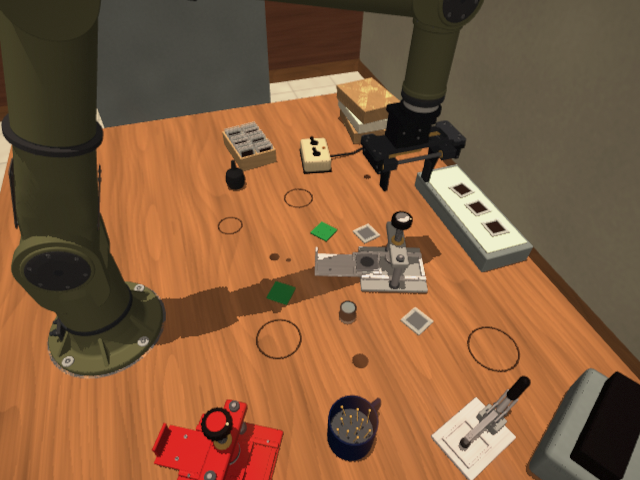

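View pics/wrist0.png

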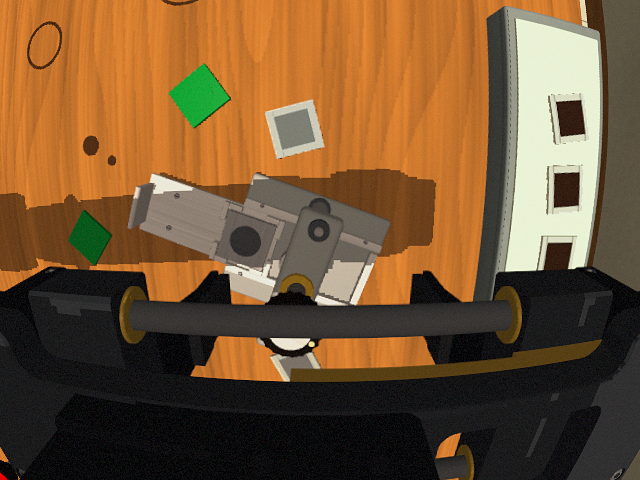

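The grey press is at scene (245,290) / side (395,260) with its tab at side (317,262). The red press at side (215,440) is the decoy, and the green plates are look-alikes. Next I build a height map from the depth images.

```bash
cat > h.py <<'E'
from bench import *
import numpy as np, cv2
from scipy.spatial.transform import Rotation as R
def cloud(n,d,pose=None):
    p=camera_params(n);K=p["K"];v,u=np.mgrid[0:480,0:640].astype(float)
    x=(u-K[0,2])/K[0,0];y=(v-K[1,2])/K[1,1]
    if n=="wrist":
        r=np.hypot(x,y);s=np.where(r>1e-9,np.tan(np.minimum(r,1.5))/np.maximum(r,1e-9),1);x=x*s;y=y*s
        T=np.eye(4);T[:3,:3]=R.from_rotvec(pose["tool_rot"]).as_matrix();T[:3,3]=pose["position"];E=T@p["tool_from_camera"]
    else: E=p["extrinsics"]
    P=np.stack([x*d,-y*d,-d],-1)
    W=P@E[:3,:3].T+E[:3,3]
    W[d<=0]=np.nan
    return W
def pix(n,P,pose=None):
    p=camera_params(n);K=p["K"]
    E=p.get("extrinsics")
    if n=="wrist":
        T=np.eye(4);T[:3,:3]=R.from_rotvec(pose["tool_rot"]).as_matrix();T[:3,3]=pose["position"];E=T@p["tool_from_camera"]
    c=(np.asarray(P)-E[:3,3])@E[:3,:3];c=c*[1,-1,-1]
    q=c[...,:2]/c[...,2:]
    if n=="wrist":
        r=np.linalg.norm(q,axis=-1,keepdims=True);q=q*np.arctan(r)/np.maximum(r,1e-9)
    return q*[K[0,0],K[1,1]]+[K[0,2],K[1,2]]
E
python3 - <<'E'
from h import *
s=get_state()
for n in ["scene","side","wrist"]:
    d=np.load(f"{n}_d0.npy");W=cloud(n,d,s)
    m=(W[...,0]>.45)&(W[...,0]<.85)&(W[...,1]>-.2)&(W[...,1]<.2)
    print(n,"table z",np.nanmedian(W[m&(abs(W[...,2])<.01)][:,2]))
    for nm,lo,hi in [("knobtop",.168,.18),("cross",.098,.106),("bush",.106,.11),("tab",.047,.056),("base",.011,.0165),("slide",.0175,.0225),("plate",.029,.034)]:
        mm=m&(W[...,2]>lo)&(W[...,2]<hi)
        if n!="wrist":
            pass
        P=W[mm]
        if len(P)<5: print(nm,len(P));continue
        c=np.median(P[:,:2],0)
        Q=P[np.linalg.norm(P[:,:2]-c,axis=1)<.12]
        rect=cv2.minAreaRect((Q[:,:2]*1000).astype(np.float32))
        print(nm,len(P),c.round(4),Q.mean(0).round(4),np.round(rect[0],1),np.round(rect[1],1),round(rect[2],1))
E
```

```text
scene table z -0.0006431173992250683
knobtop 198 [ 0.6296 -0.0373] [ 0.6298 -0.0411  0.1727] [629.7 -42.8] [36.9 39.2] 85.5
cross 446 [ 0.6398 -0.0179] [ 0.6396 -0.0189  0.1014] [631.6 -39.1] [116.3  35.9] 70.3
bush 84 [ 0.6396 -0.0368] [ 0.6384 -0.0231  0.1078] [638.5 -21. ] [69.1 24.9] 68.5
tab 1666 [0.8401 0.0523] [0.8403 0.0592 0.0508] [839.4  52.3] [ 21.  239.7] 0.0
base 1541 [ 0.6527 -0.0336] [ 0.6444 -0.0369  0.0136] [618.2 -41.3] [133.2 172.8] 70.3
slide 1152 [ 0.5284 -0.0046] [ 0.5242 -0.002   0.0199] [549.4 -16.8] [118.9 186.6] 72.1
plate 386 [ 0.5725 -0.0223] [ 0.5723 -0.0223  0.0309] [555.7 -15.5] [ 79.4 191.9] 82.7
side table z 0.0006208327664978253
knobtop 252 [ 0.627 -0.051] [ 0.6277 -0.0504  0.1739] [628.8 -49.7] [41.1 41.9] 74.6
cross 446 [ 0.6222 -0.0671] [ 0.6214 -0.0609  0.102 ] [629.1 -48.3] [129.3  36.2] 69.6
bush 87 [ 0.6202 -0.0564] [ 0.6208 -0.0686  0.1081] [618.4 -70.1] [73.6 25.9] 65.9
tab 872 [ 8.383e-01 -7.000e-04] [ 0.8391 -0.0096  0.0514] [ 8.386e+02 -8.000e-01] [238.4  22.7] 90.0
base 1392 [ 0.6343 -0.0723] [ 0.6293 -0.0662  0.0142] [614.8 -42.7] [135.  179.6] 70.9
slide 1162 [ 0.5275 -0.013 ] [ 0.5208 -0.0129  0.0203] [542.9 -19.3] [124.3 175.2] 70.9
plate 563 [ 0.581  -0.0277] [ 0.5747 -0.0301  0.0314] [583.  -41.4] [113.2  91.6] 77.6
wrist table z 0.0013019125327284886
knobtop 1061 [ 0.6299 -0.0558] [ 0.6299 -0.0512  0.1744] [631.4 -46.9] [43.8 39.4] 73.6
cross 2920 [ 0.6402 -0.0158] [ 0.6397 -0.0162  0.1027] [629.8 -46. ] [129.1  36.9] 69.6
bush 632 [ 0.6401 -0.0346] [ 0.6379 -0.0216  0.1089] [636.7 -19. ] [65.  26.9] 76.2
tab 5359 [0.8385 0.0634] [0.8391 0.0661 0.0523] [839.4  63.5] [ 21.1 239.7] 0.0
base 6592 [ 0.6629 -0.0236] [ 0.6435 -0.0298  0.015 ] [620.4 -43. ] [132.6 171.4] 70.0
slide 5551 [ 5.188e-01 -1.000e-04] [ 0.5149 -0.002   0.021 ] [542.9  -8.1] [ 91.8 170.4] 71.0
plate 3599 [ 0.5793 -0.021 ] [ 0.5722 -0.0242  0.0317] [554.5 -18.7] [ 82.9 190.1] 82.7
```

Run:
```python
from h import *
a=cv2.imread("pics/side0.png")[180:320,280:480];cv2.imwrite("pics/c1.png",cv2.resize(a,None,fx=4,fy=4,interpolation=2))
```

```text
(no output)
```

View pics/c1.png

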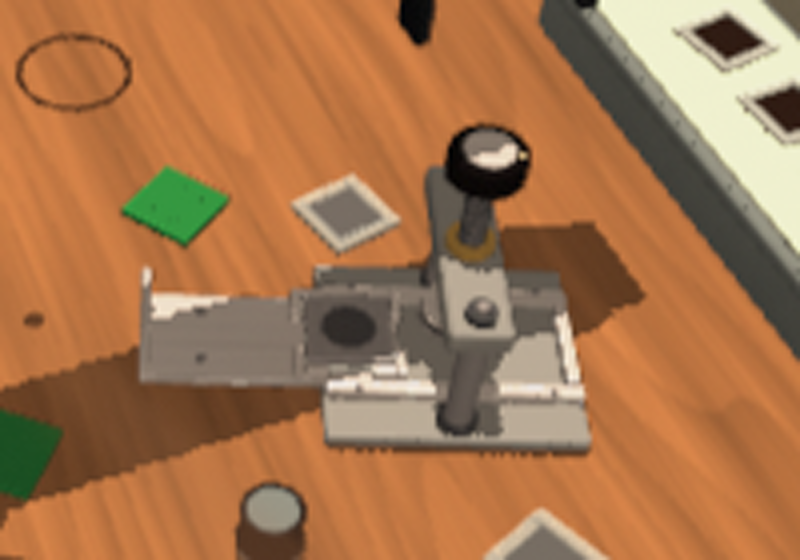

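Run:
```python
from h import *
s=get_state()
o=np.array([.6295,-.0475]);a=np.deg2rad(-20.3);Rm=np.array([[np.cos(a),-np.sin(a)],[np.sin(a),np.cos(a)]])
for n in ["scene","side","wrist"]:
    d=np.load(f"{n}_d0.npy");W=cloud(n,d,s);W[...,:2]=(W[...,:2]-o)@Rm
    x,y,z=W[...,0],W[...,1],W[...,2]
    t=(x<-.13)&(x>-.23)&(abs(y)<.05)&(z>.035)&(z<.06)
    P=W[t];print(n,"tab",len(P),P.min(0).round(4),P.max(0).round(4),np.median(P,0).round(4))
    t=(z>.168)&(z<.18)&(np.hypot(x,y)<.04);P=W[t];print("knobtop",P.min(0).round(4),P.max(0).round(4),np.median(P[:,2]))
    t=(z>.099)&(z<.105)&(abs(x)<.05)&(abs(y)<.1);P=W[t];r=cv2.minAreaRect((P[:,:2]*1000).astype(np.float32));print("cross",r)
    t=(z>.0295)&(z<.0335)&(x>-.11)&(x<-.02)&(abs(y)<.04);P=W[t];print("plate",P.min(0).round(4),P.max(0).round(4),np.median(P,0).round(4))
    if n=="side":
        for nm,(u,v) in dict(loupe=(347,303),fb=(368,233),fc=(417,321),g1=(323,232),g2=(282,293),mug=(351,412)).items(): print(nm,W[v,u].round(3))
```

```text
scene tab 84 [-0.1807 -0.0219  0.0352] [-0.1741  0.0236  0.057 ] [-0.1761  0.0027  0.0504]
knobtop [-0.0214 -0.0157  0.168 ] [0.0198 0.0224 0.1779] 0.17269275867023526
cross ((-1.0947914123535156, 8.555492401123047), (35.545467376708984, 116.322021484375), 0.7155436873435974)
plate [-0.0924 -0.029   0.0295] [-0.0311  0.0341  0.0334] [-0.0616  0.003   0.031 ]
side tab 52 [-0.1795 -0.0238  0.0371] [-0.174   0.0204  0.0571] [-0.1768 -0.0094  0.0523]
knobtop [-0.0211 -0.0226  0.1683] [0.0208 0.0188 0.1779] 0.1741083407910337
cross ((-0.08922195434570312, -0.7406539916992188), (35.30150604248047, 129.3657989501953), 0.4006068706512451)
plate [-0.0906 -0.0324  0.0295] [-0.0278  0.0309  0.0335] [-0.0598 -0.0007  0.0315]
loupe [-0.108 -0.123  0.036]
fb [-0.047  0.12   0.003]
fc [ 0.043 -0.14   0.003]
g1 [-0.161  0.114  0.008]
g2 [-0.25  -0.079  0.005]
mug [-0.107 -0.354  0.036]
wrist tab 477 [-0.1799 -0.0217  0.035 ] [-0.1727  0.0227  0.0558] [-0.1742  0.0019  0.0492]
knobtop [-0.0188 -0.0208  0.168 ] [0.0214 0.0229 0.1774] 0.17488432218085914
cross ((-0.05357933044433594, 1.5863380432128906), (36.56984329223633, 129.08702087402344), 0.24343648552894592)
plate [-0.0922 -0.031   0.0295] [-0.0274  0.0323  0.0335] [-0.059   0.0021  0.0319]
```

>>> {"op": "move_arm", "data": {
  "jaw": [255, 255, 255, 255, 255],
  "slide": [
    [0, 0, 0],
    [0, 0, 0],
    [0, 0, 0],
    [0, 0, 0],
    [0, 0, 0]
  ],
  "dr": [
    [0, 0, -7],
    [0, 0, -7],
    [0, 0, -7],
    [0, 0, -7],
    [0, 0, -7]
  ],
  "force": 20
}}

```text
time: 0.65
position: [0.6498, -0.0, 0.2221]
tool_rot: [-1.443, -2.79, 0.001]
ft_force: [0.4, 0.1, -0.3]
grip_width: 0.631
```

>>> {"op": "move_arm", "data": {
  "jaw": [255, 255, 255, 255, 255],
  "slide": [
    [0, 0, 0],
    [0, 0, 0],
    [0, 0, 0],
    [0, 0, 0],
    [0, 0, 0]
  ],
  "dr": [
    [0, 0, -7],
    [0, 0, -7],
    [0, 0, -7],
    [0, 0, -7],
    [0, 0, -7]
  ]
}}

```text
time: 1.15
position: [0.6498, -0.0001, 0.2221]
tool_rot: [-0.538, -3.094, 0.0]
ft_force: [-0.9, 0.1, -0.5]
grip_width: 0.17
```

>>> {"op": "move_arm", "data": {
  "jaw": [255, 255, 255, 255, 255],
  "slide": [
    [4, -1, 0],
    [4, -1, 0],
    [4, -1, 0],
    [4, -1, 0],
    [4.3, -1.1, 0]
  ],
  "dr": [
    [0, 0, 0],
    [0, 0, 0],
    [0, 0, 0],
    [0, 0, 0],
    [0, 0, 0]
  ]
}}

```text
time: 1.65
position: [0.4401, 0.0216, 0.2221]
tool_rot: [-0.546, -3.093, 0.0]
ft_force: [-0.5, -0.6, 1.1]
grip_width: 0.006
```

```bash
cat >> h.py <<'E'
A=np.deg2rad(-20.0);RP=np.array([[np.cos(A),-np.sin(A)],[np.sin(A),np.cos(A)]]);O=np.array([.6295,-.047])
def st():
    s=get_state();M=R.from_rotvec(s["tool_rot"]).as_matrix()
    print("t",round(s["time"],2),"press xy mm",(((s["position"][:2]-O)@RP)*1000).round(1),"z",round(s["position"][2]*1000,1),"yaw",np.rad2deg(np.arctan2(M[1,0],M[0,0])).round(2),"tilt",M[:,2].round(3),"F",(np.r_[s["ft_force"][:2]@RP,s["ft_force"][2]]).round(2),"T",s["torque"].round(3),"j7",s["joint_positions"][6].round(3),"tau7",s["joint_torque"][6].round(3),"g",round(s["grip_width"],3))
    return s
E
python3 -c "from h import *;st()"
```

```text
t 1.65 press xy mm [-201.4   -0.3] z 222.1 yaw 160.0 tilt [-0.  0. -1.] F [-0.23 -0.71  1.08] T [ 0.102 -0.024 -0.054] j7 1.145 tau7 -0.088 g 0.006
```

>>> {"op": "move_arm", "data": {
  "jaw": [255, 255, 255, 255, 255],
  "slide": [
    [0, 0, 4.5],
    [0, 0, 4.5],
    [0, 0, 4.5],
    [0, 0, 4.5],
    [0, 0, 1.2]
  ],
  "dr": [
    [0, 0, 0],
    [0, 0, 0],
    [0, 0, 0],
    [0, 0, 0],
    [0, 0, 0]
  ]
}}

```text
time: 2.15
position: [0.4376, 0.0212, 0.0264]
tool_rot: [-0.544, -3.086, 0.003]
ft_force: [-0.0, 0.1, 0.5]
grip_width: 0.005
```

Run:
```python
from h import *
st();im,d=get_image("side");cv2.imwrite("pics/s1.png",cv2.resize(im[180:330,270:470,::-1],None,fx=4,fy=4))
```

```text
t 2.15 press xy mm [-203.7   -1.5] z 26.4 yaw 160.01 tilt [-0.008 -0.    -1.   ] F [-0.06  0.11  0.51] T [ 0.055 -0.013  0.018] j7 1.086 tau7 -0.026 g 0.005
```

View pics/s1.png

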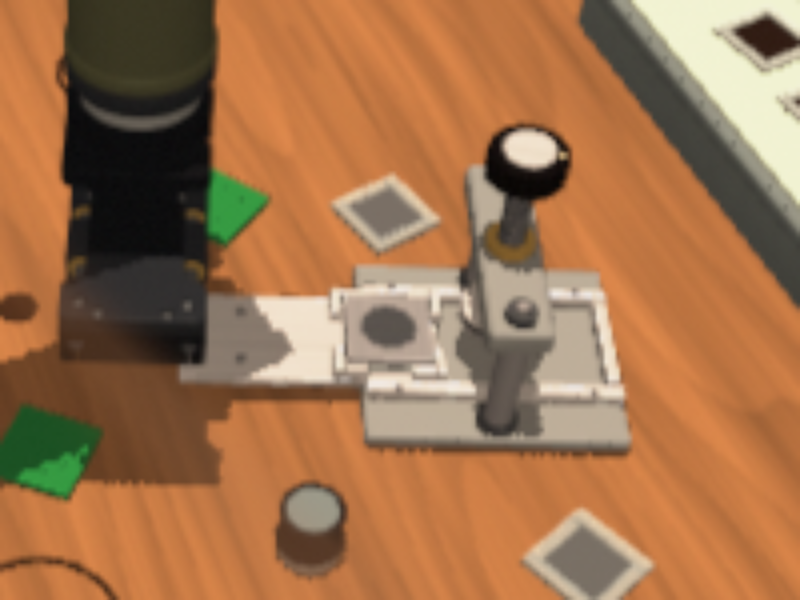

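The picture shows the closed fingers in front of the tab, near (190,370). The plate sits in the nest at (388,325). I'll push along press +x, which is tool −x.

>>> {"op": "move_arm", "data": {
  "jaw": [255, 255, 255, 255, 255],
  "slide": [
    [-0.4, 0, 0],
    [-0.4, 0, 0],
    [-0.4, 0, 0],
    [-0.4, 0, 0],
    [-0.4, 0, 0]
  ],
  "dr": [
    [0, 0, 0],
    [0, 0, 0],
    [0, 0, 0],
    [0, 0, 0],
    [0, 0, 0]
  ]
}}

```text
time: 2.7
position: [0.4615, 0.0147, 0.0315]
tool_rot: [0.545, 3.093, 0.001]
ft_force: [-2.0, 1.2, 1.5]
grip_width: 0.003
```

>>> {"op": "move_arm", "data": {
  "jaw": [255, 255, 255, 255, 255],
  "slide": [
    [-0.5, 0, 0],
    [-0.5, 0, 0],
    [-0.5, 0, 0],
    [-0.5, 0, 0],
    [-0.5, 0, 0]
  ],
  "dr": [
    [0, 0, 0],
    [0, 0, 0],
    [0, 0, 0],
    [0, 0, 0],
    [0, 0, 0]
  ]
}}

```text
time: 3.2
position: [0.4845, 0.0059, 0.0305]
tool_rot: [-0.545, -3.094, 0.0]
ft_force: [-1.5, 2.2, 1.1]
grip_width: 0.007
```

```bash
python3 -c "from h import *;st()"
```

```text
t 3.2 press xy mm [-154.4    0.2] z 30.5 yaw 160.0 tilt [-0. -0. -1.] F [-2.2   1.56  1.09] T [ 0.365  0.309 -0.009] j7 1.109 tau7 -0.035 g 0.007
```

>>> {"op": "move_arm", "data": {
  "jaw": [255, 255, 255, 255, 255],
  "slide": [
    [-0.4, 0, 0],
    [-0.4, 0, 0],
    [-0.4, 0, 0],
    [-0.4, 0, 0],
    [-0.4, 0, 0]
  ],
  "dr": [
    [0, 0, 0],
    [0, 0, 0],
    [0, 0, 0],
    [0, 0, 0],
    [0, 0, 0]
  ]
}}

```text
time: 3.7
position: [0.5031, -0.0008, 0.0305]
tool_rot: [-0.545, -3.094, 0.0]
ft_force: [-2.6, 1.3, 1.0]
grip_width: 0.005
```

>>> {"op": "move_arm", "data": {
  "jaw": [255, 255, 255],
  "slide": [
    [-0.15, 0, 0],
    [-0.15, 0, 0],
    [0, 0, 0]
  ],
  "dr": [
    [0, 0, 0],
    [0, 0, 0],
    [0, 0, 0]
  ]
}}

```text
time: 4.0
position: [0.506, -0.0019, 0.0305]
tool_rot: [0.545, 3.093, -0.0]
ft_force: [-0.1, 1.2, -0.4]
grip_width: 0.002
```

```bash
python3 -c "from h import *;st()"
```

```text
t 4.0 press xy mm [-1.315e+02  1.000e-01] z 30.5 yaw 160.0 tilt [ 0. -0. -1.] F [-0.49  1.07 -0.37] T [0.316 0.081 0.08 ] j7 1.119 tau7 -0.005 g 0.002
```

>>> {"op": "move_arm", "data": {
  "jaw": [255, 255],
  "slide": [
    [-0.15, 0, 0],
    [-0.1, 0, 0]
  ],
  "dr": [
    [0, 0, 0],
    [0, 0, 0]
  ]
}}

```text
time: 4.2
position: [0.5069, -0.0023, 0.0305]
tool_rot: [-0.545, -3.091, 0.0]
ft_force: [-6.4, 3.1, 5.1]
grip_width: -0.002
```

>>> {"op": "move_arm", "data": {
  "jaw": [255, 255],
  "slide": [
    [-0.1, 0, 0],
    [-0.05, 0, 0]
  ],
  "dr": [
    [0, 0, 0],
    [0, 0, 0]
  ]
}}

```text
time: 4.4
position: [0.5069, -0.0023, 0.0304]
tool_rot: [-0.544, -3.088, 0.0]
ft_force: [-9.3, 4.0, 8.1]
grip_width: 0.004
```

```bash
python3 -c "from h import *;st()"
```

```text
t 4.4 press xy mm [-1.305e+02  1.000e-01] z 30.4 yaw 160.03 tilt [-0.006  0.001 -1.   ] F [-10.12   0.54   8.11] T [ 0.78   1.892 -0.01 ] j7 1.121 tau7 -0.001 g 0.004
```

The slide stopped with a force rise to 10 N at the expected pose, finger −130.5 mm, so it is at its stop. I'll back off and rise.

>>> {"op": "move_arm", "data": {
  "jaw": [255, 255, 255, 255, 255],
  "slide": [
    [1, 0, 0],
    [2, 0, 0],
    [0, 0, -4.8],
    [0, 0, -4.8],
    [0, 0, -4.8]
  ],
  "dr": [
    [0, 0, 0],
    [0, 0, 0],
    [0, 0, 0],
    [0, 0, 0],
    [0, 0, 0]
  ]
}}

```text
time: 4.9
position: [0.4812, 0.0067, 0.1763]
tool_rot: [0.546, 3.092, -0.001]
ft_force: [1.9, 0.5, 0.5]
grip_width: 0.005
```

>>> {"op": "move_arm", "data": {
  "jaw": [0, 0, 0, 0, 0],
  "slide": [
    [0, 0, -4.8],
    [0, 0, 0],
    [0, 0, 0],
    [0, 0, 0],
    [0, 0, 0]
  ],
  "dr": [
    [0, 0, 0],
    [0, 0, -8],
    [0, 0, -8],
    [0, 0, -8],
    [0, 0, -8]
  ]
}}

```text
time: 5.4
position: [0.4817, 0.0066, 0.2229]
tool_rot: [-0.336, 3.121, -0.002]
ft_force: [0.1, -0.1, -0.2]
grip_width: 0.376
```

Run:
```python
from h import *
s=st()
for n in ["side","scene"]:
    im,d=get_image(n);W=cloud(n,d,s)
    W[...,:2]=(W[...,:2]-O)@RP;x,y,z=W[...,0],W[...,1],W[...,2]
    t=(z>.168)&(z<.18)&(np.hypot(x,y)<.04);P=W[t];print("knobtop",len(P),P.min(0).round(4),P.max(0).round(4),np.median(P,0).round(4))
    t=(x<-.08)&(x>-.15)&(abs(y)<.05)&(z>.035)&(z<.06);P=W[t];print("tab",len(P),P.min(0).round(4),P.max(0).round(4),np.median(P,0).round(4))
    cv2.imwrite(f"pics/{n}2.png",im[:,:,::-1])
```

```text
t 5.4 press xy mm [-157.2   -0.2] z 222.9 yaw -167.7 tilt [ 0.002 -0.001 -1.   ] F [ 0.09 -0.02 -0.22] T [ 0.079 -0.029  0.051] j7 1.724 tau7 -1.458 g 0.376
knobtop 255 [-0.0211 -0.0226  0.1681] [0.0217 0.0214 0.1774] [-0.0005 -0.0042  0.1739]
tab 59 [-0.1197 -0.0237  0.035 ] [-0.1148  0.0228  0.0562] [-0.1177 -0.0055  0.0507]
knobtop 340 [-0.0213 -0.021   0.1682] [0.0206 0.0232 0.1775] [-0.0005  0.0028  0.173 ]
tab 78 [-0.1207 -0.0215  0.0355] [-0.1147  0.0234  0.0583] [-0.1167  0.0038  0.0505]
```

View pics/side2.png

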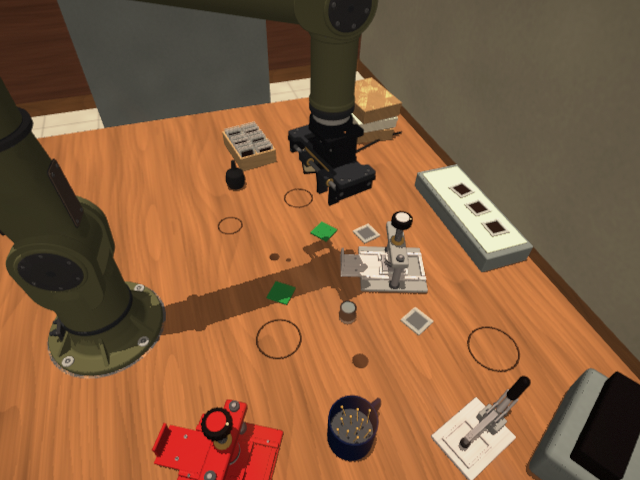

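Tab now at −117 mm, so the slide is home. I'll turn the wrist to the start of its range and go over the knob.

>>> {"op": "move_arm", "data": {
  "jaw": [0, 0, 0, 0, 0],
  "slide": [
    [0, 0, 0],
    [0, 0, 0],
    [0, 0, 0],
    [0, 0, 0],
    [0, 0, 0]
  ],
  "dr": [
    [0, 0, -8],
    [0, 0, -8],
    [0, 0, -8],
    [0, 0, -8],
    [0, 0, -8]
  ]
}}

```text
time: 6.0
position: [0.4815, 0.0068, 0.2226]
tool_rot: [-1.379, 2.822, -0.002]
ft_force: [-0.7, 0.2, 0.1]
grip_width: 0.923
```

>>> {"op": "move_arm", "data": {
  "jaw": [0, 0, 0, 0, 0],
  "slide": [
    [0, 0, 0],
    [-1, -3.8, 0],
    [-1, -3.8, 0],
    [-1, -3.8, 0],
    [-0.8, -3.8, 0]
  ],
  "dr": [
    [0, 0, -4],
    [0, 0, 0],
    [0, 0, 0],
    [0, 0, 0],
    [0, 0, 0]
  ]
}}

```text
time: 6.5
position: [0.6302, -0.047, 0.2225]
tool_rot: [-1.469, 2.776, -0.002]
ft_force: [0.2, -0.2, 1.1]
grip_width: 1.0
```

>>> {"op": "move_arm", "data": {
  "jaw": [0],
  "slide": [
    [0, 0, 0]
  ],
  "dr": [
    [0, 0, 0]
  ]
}}

```text
time: 6.6
position: [0.6316, -0.0498, 0.2203]
tool_rot: [1.464, -2.779, 0.002]
ft_force: [0.4, -1.0, -1.0]
grip_width: 1.001
```

Run:
```python
from h import *
s=st()
im,d=get_image("wrist");W=cloud("wrist",d,s);W[...,:2]=(W[...,:2]-O)@RP;x,y,z=W[...,0],W[...,1],W[...,2]
t=(z>.165)&(z<.18)&(np.hypot(x,y)<.04);P=W[t];print(len(P),P.min(0),P.max(0));cv2.imwrite("pics/w3.png",im[:,:,::-1])
```

```text
t 6.6 press xy mm [ 2.9 -1.9] z 220.3 yaw -124.42 tilt [ 0.    -0.001 -1.   ] F [ 0.68 -0.8  -1.01] T [0.123 0.029 0.026] j7 2.536 tau7 0.144 g 1.001
3905 [-0.02156523 -0.02198281  0.16500068] [0.02171903 0.02203138 0.17870735]
```

View pics/w3.png

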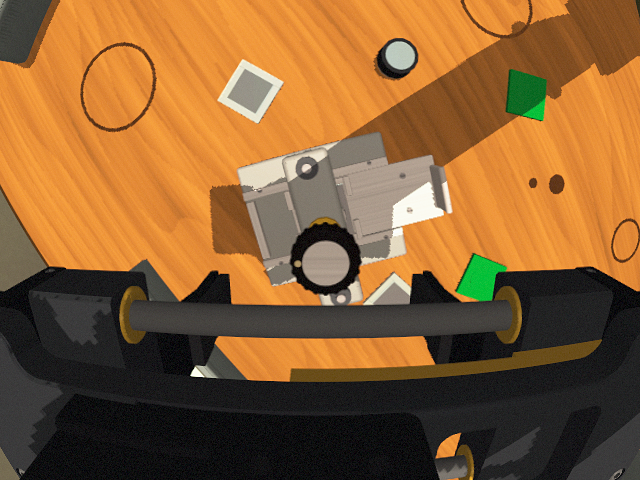

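The wrist picture shows the knob at (325,262), centred between the open fingers. Next I let the arm settle and check the offset.

>>> {"op": "move_arm", "data": {
  "jaw": [0, 0],
  "slide": [
    [0, 0, 0],
    [0, 0, 0]
  ],
  "dr": [
    [0, 0, 0],
    [0, 0, 0]
  ]
}}

```text
time: 6.85
position: [0.6279, -0.0457, 0.223]
tool_rot: [-1.474, 2.774, -0.0]
ft_force: [0.4, -0.9, -0.5]
grip_width: 1.001
```

Run:
```python
from h import *
s=st();M=R.from_rotvec(s["tool_rot"]).as_matrix();print(M.T@(np.array([*O,.147])-s["position"]))
```

```text
t 6.85 press xy mm [-2.   0.7] z 223.0 yaw -124.02 tilt [ 0.  0. -1.] F [ 0.73 -0.69 -0.48] T [0.13  0.075 0.057] j7 2.538 tau7 -0.016 g 1.001
[ 0.00022137 -0.0020712   0.07601797]
```

>>> {"op": "move_arm", "data": {
  "jaw": [0, 0, 0, 0, 0],
  "slide": [
    [0, -0.2, 2.5],
    [0, 0, 2.5],
    [0, 0, 1.6],
    [0, 0, 1.0],
    [0, 0, 0]
  ],
  "dr": [
    [0, 0, 0],
    [0, 0, 0],
    [0, 0, 0],
    [0, 0, 0],
    [0, 0, 0]
  ]
}}

```text
time: 7.35
position: [0.6292, -0.0472, 0.1456]
tool_rot: [1.474, -2.772, -0.001]
ft_force: [-0.2, 0.4, -0.9]
grip_width: 1.0
```

>>> {"op": "move_arm", "data": {
  "jaw": [60, 90, 110, 130, 150],
  "slide": [
    [0, 0, 0],
    [0, 0, 0],
    [0, 0, 0],
    [0, 0, 0],
    [0, 0, 0]
  ],
  "dr": [
    [0, 0, 0],
    [0, 0, 0],
    [0, 0, 0],
    [0, 0, 0],
    [0, 0, 0]
  ],
  "force": 20
}}

```text
time: 7.85
position: [0.6304, -0.0475, 0.1469]
tool_rot: [-1.475, 2.773, -0.001]
ft_force: [0.2, 0.6, -0.7]
grip_width: 0.633
```

```bash
python3 -c "from h import *;st()"
```

```text
t 7.85 press xy mm [ 1.  -0.2] z 146.9 yaw -124.0 tilt [ 0.001 -0.    -1.   ] F [-0.03  0.63 -0.71] T [0.151 0.014 0.003] j7 2.533 tau7 -0.0 g 0.633
```

>>> {"op": "move_arm", "data": {
  "jaw": [160, 180, 200, 220, 220],
  "slide": [
    [0, 0, 0],
    [0, 0, 0],
    [0, 0, 0],
    [0, 0, 0],
    [0, 0, 0]
  ],
  "dr": [
    [0, 0, 0],
    [0, 0, 0],
    [0, 0, 0],
    [0, 0, 0],
    [0, 0, 0]
  ],
  "force": 30
}}

```text
time: 8.35
position: [0.6301, -0.0474, 0.1466]
tool_rot: [1.475, -2.774, -0.0]
ft_force: [-1.1, 0.5, 0.4]
grip_width: 0.471
```

```bash
python3 -c "from h import *;st()"
```

```text
t 8.35 press xy mm [ 0.7 -0.2] z 146.6 yaw -123.99 tilt [-0.  0. -1.] F [-1.17  0.09  0.4 ] T [0.275 0.241 0.049] j7 2.533 tau7 0.007 g 0.471
```

Gripped at 41 mm. Turning clockwise 6° and 0.5 mm down per row matches the pitch.

>>> {"op": "move_arm", "data": {
  "jaw": [220, 220, 220, 220, 220],
  "slide": [
    [0, 0, 0.05],
    [0, 0, 0.05],
    [0, 0, 0.05],
    [0, 0, 0.05],
    [0, 0, 0.05]
  ],
  "dr": [
    [0, 0, 6],
    [0, 0, 6],
    [0, 0, 6],
    [0, 0, 6],
    [0, 0, 6]
  ]
}}

```text
time: 8.85
position: [0.6301, -0.0475, 0.1441]
tool_rot: [0.7, -3.062, 0.0]
ft_force: [-0.9, -1.5, 0.7]
grip_width: 0.472
```

Run:
```python
from h import *
s=st();M=R.from_rotvec(s["tool_rot"]).as_matrix()
n="side"
im,d=get_image(n);cv2.imwrite("pics/s4.png",cv2.resize(im[160:310,320:480,::-1],None,fx=4,fy=4))
```

```text
t 8.85 press xy mm [ 0.8 -0.3] z 144.1 yaw -154.24 tilt [-0. -0. -1.] F [-0.36 -1.69  0.74] T [0.15  0.164 0.048] j7 2.024 tau7 0.987 g 0.472
```

View pics/s4.png

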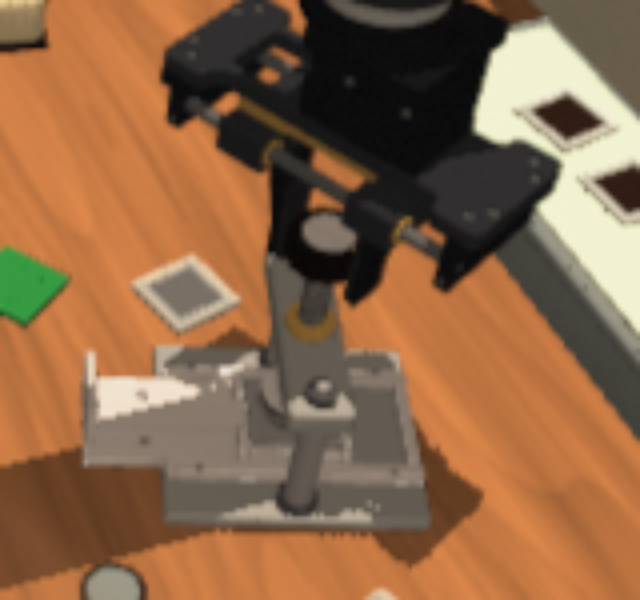

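The knob is held between the fingers at (328,245). Continuing.

>>> {"op": "move_arm", "data": {
  "jaw": [220, 220, 220, 220, 220],
  "slide": [
    [0, 0, 0.05],
    [0, 0, 0.05],
    [0, 0, 0.05],
    [0, 0, 0.05],
    [0, 0, 0.05]
  ],
  "dr": [
    [0, 0, 6],
    [0, 0, 6],
    [0, 0, 6],
    [0, 0, 6],
    [0, 0, 6]
  ]
}}

```text
time: 9.4
position: [0.6302, -0.0476, 0.1416]
tool_rot: [0.113, 3.139, -0.001]
ft_force: [-1.3, 0.7, 0.6]
grip_width: 0.475
```

```bash
python3 -c "from h import *;st()"
```

```text
t 9.4 press xy mm [ 0.9 -0.4] z 141.6 yaw 175.88 tilt [ 0. -0. -1.] F [-1.5   0.18  0.57] T [0.104 0.148 0.103] j7 1.52 tau7 0.986 g 0.475
```

>>> {"op": "move_arm", "data": {
  "jaw": [220, 220, 220, 220, 220],
  "slide": [
    [0, 0, 0.05],
    [0, 0, 0.05],
    [0, 0, 0.05],
    [0, 0, 0.05],
    [0, 0, 0.05]
  ],
  "dr": [
    [0, 0, 6],
    [0, 0, 6],
    [0, 0, 6],
    [0, 0, 6],
    [0, 0, 6]
  ]
}}

```text
time: 9.9
position: [0.6301, -0.0478, 0.1391]
tool_rot: [0.922, 3.003, -0.001]
ft_force: [-1.5, -0.0, 0.9]
grip_width: 0.469
```

```bash
python3 -c "from h import *;st()"
```

```text
t 9.9 press xy mm [ 0.9 -0.5] z 139.1 yaw 145.87 tilt [-0. -0. -1.] F [-1.4  -0.56  0.91] T [-0.023  0.165  0.098] j7 1.016 tau7 0.986 g 0.469
```

>>> {"op": "move_arm", "data": {
  "jaw": [220, 220, 220, 220, 220],
  "slide": [
    [0, 0, 0.05],
    [0, 0, 0.05],
    [0, 0, 0.05],
    [0, 0, 0.05],
    [0, 0, 0.05]
  ],
  "dr": [
    [0, 0, 6],
    [0, 0, 6],
    [0, 0, 6],
    [0, 0, 6],
    [0, 0, 6]
  ]
}}

```text
time: 10.4
position: [0.6301, -0.0479, 0.1366]
tool_rot: [1.668, 2.662, -0.001]
ft_force: [-1.7, -0.4, 1.7]
grip_width: 0.473
```

```bash
python3 -c "from h import *;st()"
```

```text
t 10.4 press xy mm [ 0.8 -0.7] z 136.6 yaw 115.87 tilt [-0.    -0.001 -1.   ] F [-1.45 -0.99  1.68] T [-0.058  0.169  0.131] j7 0.511 tau7 0.985 g 0.473
```

>>> {"op": "move_arm", "data": {
  "jaw": [220, 220, 220, 220, 220],
  "slide": [
    [0, 0, 0.05],
    [0, 0, 0.05],
    [0, 0, 0.05],
    [0, 0, 0.05],
    [0, 0, 0.05]
  ],
  "dr": [
    [0, 0, 6],
    [0, 0, 6],
    [0, 0, 6],
    [0, 0, 6],
    [0, 0, 6]
  ]
}}

```text
time: 10.9
position: [0.6299, -0.048, 0.1342]
tool_rot: [2.3, 2.14, -0.001]
ft_force: [-2.0, -0.7, 1.8]
grip_width: 0.473
```

```bash
python3 -c "from h import *;st()"
```

```text
t 10.9 press xy mm [ 0.7 -0.8] z 134.2 yaw 85.87 tilt [-0.001 -0.001 -1.   ] F [-1.6  -1.33  1.82] T [-0.102  0.416  0.134] j7 0.008 tau7 0.935 g 0.473
```

>>> {"op": "move_arm", "data": {
  "jaw": [220, 220],
  "slide": [
    [0, 0, 0.025],
    [0, 0, 0.025]
  ],
  "dr": [
    [0, 0, 3],
    [0, 0, 3]
  ]
}}

```text
time: 11.1
position: [0.6298, -0.048, 0.1338]
tool_rot: [2.406, 2.019, -0.002]
ft_force: [-2.4, -0.6, 2.2]
grip_width: 0.473
```

```bash
python3 -c "from h import *;st()"
```

```text
t 11.1 press xy mm [ 0.7 -0.8] z 133.8 yaw 80.0 tilt [-0.001 -0.001 -1.   ] F [-2.06 -1.41  2.16] T [-0.096  0.499  0.109] j7 -0.091 tau7 0.364 g 0.473
```

>>> {"op": "move_arm", "data": {
  "jaw": [220, 220],
  "slide": [
    [0, 0, 0.025],
    [0, 0, 0.025]
  ],
  "dr": [
    [0, 0, 3],
    [0, 0, 3]
  ]
}}

```text
time: 11.3
position: [0.6299, -0.0479, 0.1334]
tool_rot: [2.509, 1.891, -0.001]
ft_force: [-2.7, -0.1, 2.1]
grip_width: 0.468
```

```bash
python3 -c "from h import *;st()"
```

```text
t 11.3 press xy mm [ 0.6 -0.7] z 133.4 yaw 74.01 tilt [-0.001 -0.001 -1.   ] F [-2.47 -0.96  2.15] T [-0.102  0.571  0.187] j7 -0.191 tau7 0.347 g 0.468
```

>>> {"op": "move_arm", "data": {
  "jaw": [220, 220],
  "slide": [
    [0, 0, 0.025],
    [0, 0, 0.025]
  ],
  "dr": [
    [0, 0, 3],
    [0, 0, 3]
  ]
}}

```text
time: 11.5
position: [0.6298, -0.0479, 0.133]
tool_rot: [2.604, 1.757, -0.001]
ft_force: [-3.1, -1.2, 3.5]
grip_width: 0.47
```

```bash
python3 -c "from h import *;st()"
```

```text
t 11.5 press xy mm [ 0.6 -0.8] z 133.0 yaw 68.02 tilt [-0.001 -0.001 -1.   ] F [-2.51 -2.17  3.52] T [-0.059  0.617  0.252] j7 -0.292 tau7 0.314 g 0.47
```

>>> {"op": "move_arm", "data": {
  "jaw": [220],
  "slide": [
    [0, 0, 0.02]
  ],
  "dr": [
    [0, 0, 3]
  ]
}}

```text
time: 11.6
position: [0.6298, -0.048, 0.1328]
tool_rot: [2.649, 1.688, -0.002]
ft_force: [-2.2, -2.0, 3.1]
grip_width: 0.472
```

```bash
python3 -c "from h import *;st()"
```

```text
t 11.6 press xy mm [ 0.6 -0.8] z 132.8 yaw 65.02 tilt [-0.001 -0.001 -1.   ] F [-1.4  -2.63  3.07] T [-0.141  0.642  0.229] j7 -0.342 tau7 0.296 g 0.472
```

>>> {"op": "move_arm", "data": {
  "jaw": [220],
  "slide": [
    [0, 0, 0.02]
  ],
  "dr": [
    [0, 0, 3]
  ]
}}

```text
time: 11.7
position: [0.6298, -0.0479, 0.1326]
tool_rot: [2.692, 1.619, -0.002]
ft_force: [-1.7, -0.6, 3.3]
grip_width: 0.47
```

Run:
```python
from h import *
s=st()
n="side"
im,d=get_image(n);W=cloud(n,d);W[...,:2]=(W[...,:2]-O)@RP;x,y,z=W[...,0],W[...,1],W[...,2]
t=(z>.15)&(z<.175)&(np.hypot(x,y)<.012);print("knob top",np.median(W[t][:,2]),t.sum())
cv2.imwrite("pics/s5.png",cv2.resize(im[160:310,320:480,::-1],None,fx=4,fy=4))
st()
```

```text
t 11.7 press xy mm [ 0.6 -0.8] z 132.6 yaw 62.02 tilt [-0.001 -0.001 -1.   ] F [-1.38 -1.15  3.29] T [-0.139  0.593  0.247] j7 -0.392 tau7 0.279 g 0.47
knob top 0.1606518398150082 71
t 11.75 press xy mm [ 0.6 -0.8] z 132.6 yaw 61.9 tilt [-0.001 -0.001 -1.   ] F [-2.49 -0.87  4.17] T [-0.185  0.668  0.207] j7 -0.394 tau7 -0.226 g 0.472
```

View pics/s5.png

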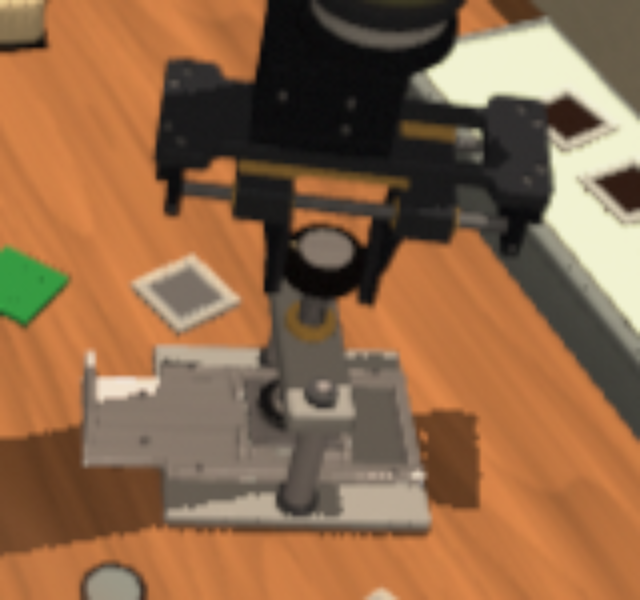

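Run:
```python
from h import *
def back(n,u,v,z):
    p=camera_params(n);K=p["K"];E=p["extrinsics"];r=E[:3,:3]@np.array([(u-K[0,2])/K[0,0],-(v-K[1,2])/K[1,1],-1]);t=(z-E[2,3])/r[2];return (E[:3,3]+t*r)
im0=cv2.imread("pics/side0.png");im2=cv2.imread("pics/side2.png")
im5,_=get_image("side");im5=im5[:,:,::-1]
out=[]
for im in (im2,im5):
    c=im[205:245,380:425]
    out.append(cv2.resize(c,None,fx=9,fy=9,interpolation=cv2.INTER_NEAREST))
cv2.imwrite("pics/k.png",np.hstack(out))
cz=[.175,.161]
for im,z in zip((im2,im5),cz):
    hsv=cv2.cvtColor(im,cv2.COLOR_BGR2HSV).astype(int)
    c=pix("side",np.array([*O,z]));yy,xx=np.mgrid[0:480,0:640]
    near=(np.hypot(xx-c[0],yy-c[1])<14)
    br=near&(hsv[...,0]>12)&(hsv[...,0]<35)&(hsv[...,1]>80)&(hsv[...,2]>90)
    for v,u in np.argwhere(br):
        w=back("side",u,v,z)[:2]-O;print((u,v),im[v,u],(np.hypot(*w)*1000).round(1),np.rad2deg(np.arctan2(w[1],w[0])).round(1))
    print("c",c)
```

```text
(np.int64(402), np.int64(203)) [ 63 115 187] 42.2 63.8
(np.int64(401), np.int64(204)) [ 61 111 181] 38.7 67.0
(np.int64(406), np.int64(204)) [ 62 112 182] 41.1 51.8
(np.int64(397), np.int64(206)) [ 66 120 194] 32.7 82.8
(np.int64(395), np.int64(207)) [ 69 125 203] 30.9 92.6
(np.int64(396), np.int64(207)) [ 67 122 198] 30.2 88.8
(np.int64(397), np.int64(207)) [ 66 119 193] 29.6 84.9
(np.int64(405), np.int64(207)) [ 63 114 185] 30.8 52.1
(np.int64(395), np.int64(208)) [ 69 125 202] 28.1 95.8
(np.int64(396), np.int64(208)) [ 69 125 203] 27.3 91.7
(np.int64(395), np.int64(209)) [ 68 124 201] 25.4 99.5
(np.int64(396), np.int64(209)) [ 70 127 206] 24.5 95.1
(np.int64(401), np.int64(209)) [ 64 117 190] 22.6 69.5
(np.int64(405), np.int64(209)) [ 61 111 180] 24.6 49.3
(np.int64(390), np.int64(210)) [ 68 123 200] 29.9 121.6
(np.int64(391), np.int64(210)) [ 69 125 203] 28.4 118.8
(np.int64(392), np.int64(210)) [ 70 126 204] 26.9 115.7
(np.int64(393), np.int64(210)) [ 68 123 200] 25.4 112.3
(np.int64(395), np.int64(210)) [ 66 120 195] 22.9 104.1
(np.int64(403), np.int64(210)) [ 56 101 164] 20.1 
[... 3406 characters left out ...]
7] 19.2 64.1
(np.int64(402), np.int64(215)) [ 58 106 173] 19.7 57.9
(np.int64(403), np.int64(215)) [ 65 118 192] 20.3 52.0
(np.int64(405), np.int64(215)) [ 64 116 188] 22.2 41.6
(np.int64(412), np.int64(215)) [ 50  89 143] 32.5 18.1
(np.int64(402), np.int64(216)) [ 34  64 106] 16.5 56.9
(np.int64(403), np.int64(216)) [ 43  80 130] 17.2 50.0
(np.int64(405), np.int64(216)) [ 53  96 156] 19.2 38.1
(np.int64(407), np.int64(217)) [ 51  93 151] 19.4 23.6
(np.int64(409), np.int64(218)) [ 63 115 187] 20.7 10.2
(np.int64(393), np.int64(220)) [58 82 98] 17.0 149.9
(np.int64(393), np.int64(221)) [55 77 92] 17.1 160.2
(np.int64(405), np.int64(234)) [ 53  98 160] 37.8 -104.6
c [401.1105853  221.19266708]
```

View pics/k.png

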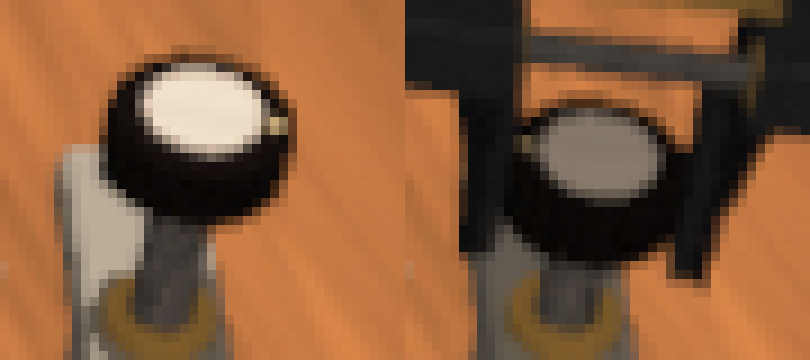

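>>> {"op": "move_arm", "data": {
  "jaw": [220, 220],
  "slide": [
    [0, 0, 0.0],
    [0, 0, 0.02]
  ],
  "dr": [
    [0, 0, 0],
    [0, 0, 2]
  ],
  "force": 50
}}

```text
time: 12.0
position: [0.6298, -0.048, 0.1324]
tool_rot: [2.72, 1.572, -0.001]
ft_force: [-3.9, -0.9, 5.3]
grip_width: 0.468
```

```bash
python3 -c "from h import *;st()"
```

```text
t 12.0 press xy mm [ 0.6 -0.8] z 132.4 yaw 60.07 tilt [-0.001 -0.    -1.   ] F [-3.36 -2.17  5.28] T [-0.223  0.89   0.239] j7 -0.424 tau7 0.289 g 0.468
```

>>> {"op": "move_arm", "data": {
  "jaw": [220],
  "slide": [
    [0, 0, 0.02]
  ],
  "dr": [
    [0, 0, 2]
  ]
}}

```text
time: 12.1
position: [0.6298, -0.0479, 0.1322]
tool_rot: [2.747, 1.524, -0.001]
ft_force: [-4.4, -1.3, 4.9]
grip_width: 0.468
```

```bash
python3 -c "from h import *;st()"
```

```text
t 12.1 press xy mm [ 0.6 -0.8] z 132.2 yaw 58.04 tilt [-0.001 -0.    -1.   ] F [-3.73 -2.71  4.89] T [-0.22   0.991  0.255] j7 -0.459 tau7 0.098 g 0.468
```

>>> {"op": "move_arm", "data": {
  "jaw": [220],
  "slide": [
    [0, 0, 0.01]
  ],
  "dr": [
    [0, 0, 2]
  ]
}}

```text
time: 12.2
position: [0.6298, -0.0479, 0.1321]
tool_rot: [2.773, 1.476, -0.001]
ft_force: [-3.7, -1.1, 5.9]
grip_width: 0.468
```

```bash
python3 -c "from h import *;st()"
```

```text
t 12.2 press xy mm [ 0.6 -0.8] z 132.1 yaw 56.04 tilt [-0.001 -0.    -1.   ] F [-3.08 -2.26  5.9 ] T [-0.211  0.928  0.28 ] j7 -0.492 tau7 0.076 g 0.468
```

Run:
```python
from h import *
def top(n,d,zg):
    # pixels projecting inside 10mm disc of knob top at height zg
    W=cloud(n,d);th=np.linspace(0,2*np.pi,40)
    poly=pix(n,np.stack([O[0]+.009*np.cos(th),O[1]+.009*np.sin(th),np.full(40,zg)],-1))
    m=np.zeros((480,640),np.uint8);cv2.fillPoly(m,[np.round(poly).astype(np.int32)],1)
    z=W[...,2][m>0];return np.nanmedian(z),np.nanmean(z),np.nanstd(z),len(z)
for n in ["side","scene"]:
    d0=np.load(f"{n}_d0.npy");print(n,"before",np.round(top(n,d0,.175),4))
    for i in range(3):
        im,d=get_image(n);print(np.round(top(n,d,.160),4))
    cv2.imwrite(f"pics/{n}6.png",im[:,:,::-1])
st()
```

```text
side before [1.749e-01 1.749e-01 9.000e-04 5.200e+01]
[1.601e-01 1.603e-01 1.300e-03 5.100e+01]
[1.603e-01 1.602e-01 1.000e-03 5.100e+01]
[1.607e-01 1.605e-01 1.000e-03 5.100e+01]
scene before [3.060e-01 2.578e-01 6.480e-02 7.100e+01]
[1.610e-01 1.855e-01 2.900e-02 7.000e+01]
[1.614e-01 1.864e-01 2.910e-02 7.000e+01]
[1.615e-01 1.855e-01 2.900e-02 7.000e+01]
t 12.5 press xy mm [ 0.6 -0.8] z 132.1 yaw 56.1 tilt [-0.001 -0.    -1.   ] F [-3.92 -1.7   5.16] T [-0.181  0.947  0.152] j7 -0.491 tau7 -0.118 g 0.465
```

>>> {"op": "move_arm", "data": {
  "jaw": [220, 220],
  "slide": [
    [0, 0, 0.01],
    [0, 0, 0.01]
  ],
  "dr": [
    [0, 0, 1],
    [0, 0, 1]
  ]
}}

```text
time: 12.7
position: [0.6298, -0.0479, 0.132]
tool_rot: [2.798, 1.428, -0.001]
ft_force: [-4.3, -0.6, 4.9]
grip_width: 0.467
```

```bash
python3 -c "from h import *;st()"
```

```text
t 12.7 press xy mm [ 0.6 -0.8] z 132.0 yaw 54.09 tilt [-0.001 -0.    -1.   ] F [-3.8  -2.07  4.92] T [-0.172  1.015  0.282] j7 -0.525 tau7 -0.103 g 0.467
```

>>> {"op": "move_arm", "data": {
  "jaw": [220],
  "slide": [
    [0, 0, 0.01]
  ],
  "dr": [
    [0, 0, 1]
  ]
}}

```text
time: 12.8
position: [0.6298, -0.0479, 0.1319]
tool_rot: [2.81, 1.404, -0.001]
ft_force: [-5.2, -0.6, 5.4]
grip_width: 0.467
```

```bash
python3 -c "from h import *;st()"
```

```text
t 12.8 press xy mm [ 0.6 -0.8] z 131.9 yaw 53.09 tilt [-0.001 -0.001 -1.   ] F [-4.69 -2.3   5.41] T [-0.21   0.989  0.277] j7 -0.541 tau7 -0.113 g 0.467
```

>>> {"op": "move_arm", "data": {
  "jaw": [220],
  "slide": [
    [0, 0, 0.01]
  ],
  "dr": [
    [0, 0, 1]
  ]
}}

```text
time: 12.9
position: [0.6297, -0.0479, 0.1318]
tool_rot: [2.823, 1.379, -0.001]
ft_force: [-4.6, -0.9, 6.5]
grip_width: 0.465
```

```bash
python3 -c "from h import *;st()"
```

```text
t 12.9 press xy mm [ 0.6 -0.8] z 131.8 yaw 52.08 tilt [-0.001 -0.001 -1.   ] F [-3.96 -2.43  6.46] T [-0.206  1.024  0.319] j7 -0.558 tau7 -0.119 g 0.465
```

Excess torque is about 0.17–0.2 N·m, which means 12–15 N. The angle since the earliest possible contact gives at most 16 N. Both are on target, so I'll stop here and release.

>>> {"op": "move_arm", "data": {
  "jaw": [150, 80, 0, 0, 0],
  "slide": [
    [0, 0, 0],
    [0, 0, 0],
    [0, 0, 0],
    [0, 0, 0],
    [0, 0, 0]
  ],
  "dr": [
    [0, 0, 0],
    [0, 0, 0],
    [0, 0, 0],
    [0, 0, 0],
    [0, 0, 0]
  ]
}}

```text
time: 13.4
position: [0.6304, -0.0473, 0.131]
tool_rot: [2.823, 1.378, 0.0]
ft_force: [-0.7, 0.5, -0.4]
grip_width: 0.744
```

>>> {"op": "move_arm", "data": {
  "jaw": [0, 0, 0, 0, 0],
  "slide": [
    [0, 0, 0],
    [0, 0, 0],
    [0, 0, 0],
    [0, 0, 0],
    [0, 0, 0]
  ],
  "dr": [
    [0, 0, 0],
    [0, 0, 0],
    [0, 0, 0],
    [0, 0, 0],
    [0, 0, 0]
  ]
}}

```text
time: 13.9
position: [0.6302, -0.0475, 0.1313]
tool_rot: [2.824, 1.377, 0.0]
ft_force: [0.3, 0.2, -0.7]
grip_width: 0.996
```

```bash
python3 -c "from h import *;st()"
```

```text
t 13.9 press xy mm [ 0.9 -0.2] z 131.3 yaw 52.0 tilt [ 0. -0. -1.] F [ 0.15  0.32 -0.72] T [-0.028  0.03   0.015] j7 -0.56 tau7 0.0 g 0.996
```

>>> {"op": "move_arm", "data": {
  "jaw": [0, 0, 0, 0, 0],
  "slide": [
    [0, 0, -1],
    [0, 0, -3],
    [0, 0, -4],
    [0, 0, -4],
    [4, 0, 0]
  ],
  "dr": [
    [0, 0, 0],
    [0, 0, 0],
    [0, 0, 0],
    [0, 0, 0],
    [0, 0, 0]
  ]
}}

```text
time: 14.4
position: [0.6568, -0.0233, 0.261]
tool_rot: [2.822, 1.359, 0.016]
ft_force: [0.1, -1.7, 0.6]
grip_width: 1.003
```

>>> {"op": "move_arm", "data": {
  "jaw": [0, 0, 0, 0, 0],
  "slide": [
    [4, 0, 0],
    [4, 0, 0],
    [0, 0, 0],
    [0, 0, 0],
    [0, 0, 0]
  ],
  "dr": [
    [0, 0, 0],
    [0, 0, 0],
    [0, 0, 0],
    [0, 0, 0],
    [0, 0, 0]
  ]
}}

```text
time: 14.9
position: [0.7039, 0.0455, 0.2518]
tool_rot: [2.824, 1.375, -0.0]
ft_force: [-0.9, -0.7, -0.5]
grip_width: 1.004
```

Run:
```python
from h import *
st()
def top(n,d,zg):
    W=cloud(n,d);th=np.linspace(0,2*np.pi,40)
    poly=pix(n,np.stack([O[0]+.009*np.cos(th),O[1]+.009*np.sin(th),np.full(40,zg)],-1))
    m=np.zeros((480,640),np.uint8);cv2.fillPoly(m,[np.round(poly).astype(np.int32)],1)
    z=W[...,2][m>0];return np.nanmedian(z),np.nanmean(z),np.nanstd(z),len(z)
im0=cv2.imread("pics/side2.png")
for i in range(3):
    im,d=get_image("side");print(np.round(top("side",d,.160),4))
c=im[205:245,380:425,::-1]
cv2.imwrite("pics/k7.png",np.hstack([cv2.resize(a,None,fx=8,fy=8,interpolation=cv2.INTER_NEAREST) for a in (im0[205:245,380:425],c)]))
cv2.imwrite("pics/s7.png",im[:,:,::-1])
W=cloud("side",d);W[...,:2]=(W[...,:2]-O)@RP;x,y,z=W[...,0],W[...,1],W[...,2]
t=(x<-.08)&(x>-.15)&(abs(y)<.05)&(z>.035)&(z<.06);print("tab x",W[t][:,0].mean())
```

```text
t 14.9 press xy mm [ 38.3 112.4] z 251.8 yaw 51.91 tilt [ 0.    -0.001 -1.   ] F [-0.63 -1.01 -0.47] T [ 0.029  0.027 -0.035] j7 -0.705 tau7 0.002 g 1.004
[1.603e-01 1.602e-01 1.100e-03 5.100e+01]
[1.603e-01 1.603e-01 1.100e-03 5.100e+01]
[1.602e-01 1.600e-01 9.000e-04 5.100e+01]
tab x -0.11750054557211692
```

View pics/s7.png

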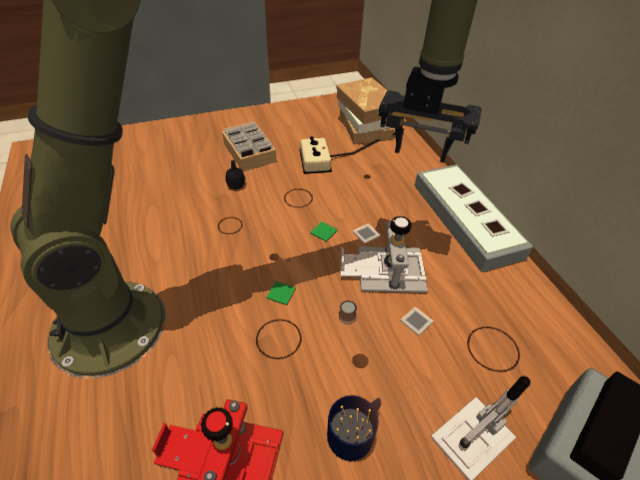

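View pics/k7.png

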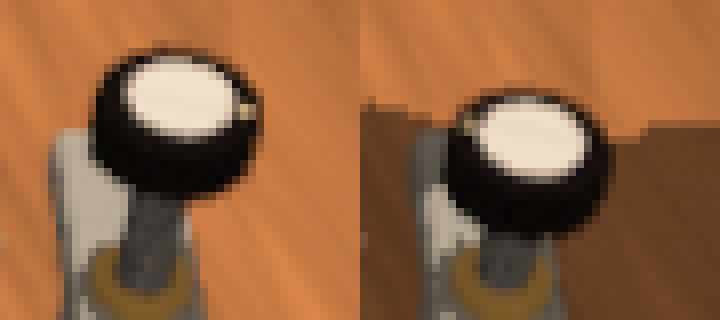

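Run:
```python
from h import *
s=st();im,d=get_image("wrist");cv2.imwrite("pics/w8.png",im[:,:,::-1]);print(pix("wrist",np.array([*O,.1605]),s))
```

```text
t 15.05 press xy mm [ 38.3 112.2] z 252.1 yaw 51.87 tilt [ 0.001 -0.    -1.   ] F [-0.9  -0.26  0.83] T [-0.065  0.062  0.006] j7 -0.705 tau7 0.001 g 0.995
[319.28597373 378.64871542]
```

View pics/w8.png

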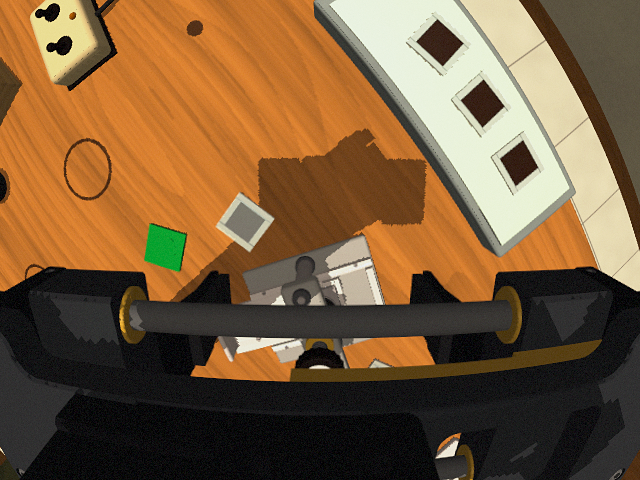

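The knob is hidden behind the gripper bar at (319,360). I'll move so that the wrist camera sees its top.

>>> {"op": "move_arm", "data": {
  "jaw": [0, 0, 0, 0, 0],
  "slide": [
    [-4, 0, 0],
    [-4, 0, 0],
    [-4, 0, 0],
    [-4, 0, 0],
    [-2, 0, 0]
  ],
  "dr": [
    [0, 0, 0],
    [0, 0, 0],
    [0, 0, 0],
    [0, 0, 0],
    [0, 0, 0]
  ]
}}

```text
time: 15.6
position: [0.591, -0.0993, 0.2522]
tool_rot: [2.826, 1.369, 0.0]
ft_force: [-0.2, -0.8, 0.2]
grip_width: 1.001
```

>>> {"op": "move_arm", "data": {
  "jaw": [0, 0, 0],
  "slide": [
    [0, 0, 0],
    [0, 0, 0],
    [0, 0, 0]
  ],
  "dr": [
    [0, 0, 0],
    [0, 0, 0],
    [0, 0, 0]
  ]
}}

```text
time: 15.9
position: [0.5942, -0.0926, 0.2511]
tool_rot: [-2.821, -1.381, -0.001]
ft_force: [0.3, 0.3, -0.5]
grip_width: 0.998
```

Run:
```python
from h import *
s=st();im,d=get_image("wrist");c=pix("wrist",np.array([*O,.1605]),s);print(c)
cv2.imwrite("pics/w9.png",im[:,:,::-1])
x,y=np.round(c).astype(int);cv2.imwrite("pics/w9c.png",cv2.resize(im[max(y-50,0):y+50,x-50:x+50,::-1],None,fx=6,fy=6));print(x,max(y-50,0))
im3=cv2.imread("pics/w3.png");cv2.imwrite("pics/w3c.png",cv2.resize(im3[212:312,275:375],None,fx=6,fy=6))
W=cloud("wrist",d,s);W[...,:2]=(W[...,:2]-O)@RP;x,y,z=W[...,0],W[...,1],W[...,2]
t=(z>.15)&(z<.17)&(np.hypot(x,y)<.03);P=W[t];print(len(P),P.min(0),P.max(0),np.median(P,0))
```

```text
t 15.9 press xy mm [-17.6 -54.9] z 251.1 yaw 52.16 tilt [ 0.     0.001 -1.   ] F [ 0.13  0.39 -0.46] T [ 0.005  0.052 -0.005] j7 -0.501 tau7 -0.003 g 0.998
[320.91830291 160.54345918]
321 111
2931 [-0.0210228  -0.02170033  0.15601694] [0.02185227 0.02199836 0.16280816] [0.0002676  0.00047888 0.16033228]
```

View pics/w9c.png

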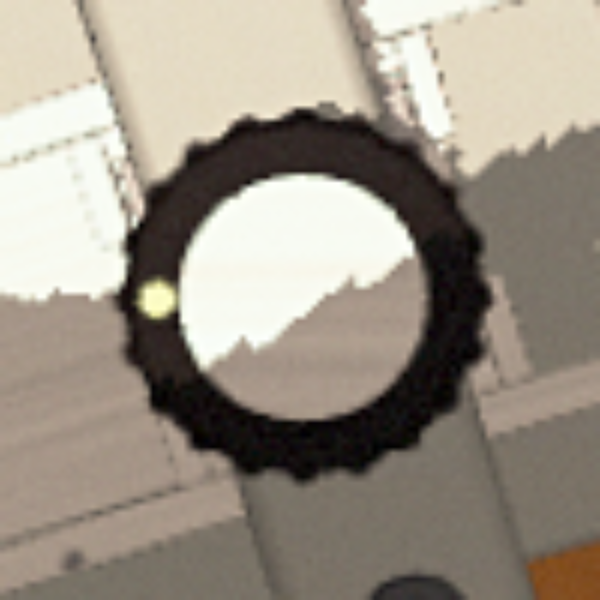

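View pics/w3c.png

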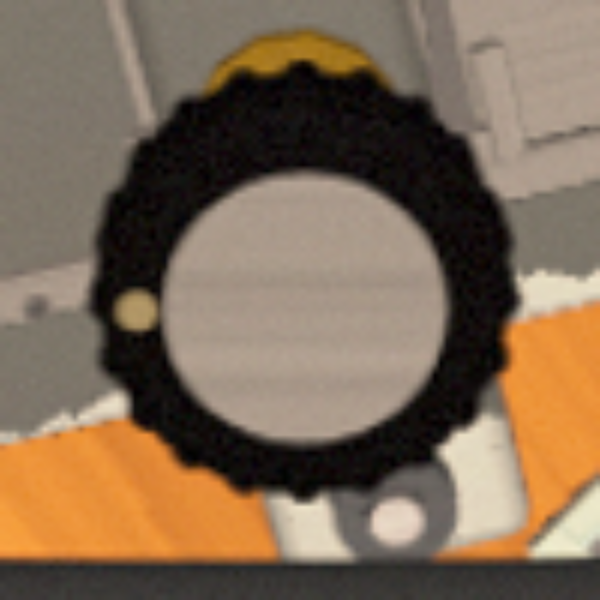

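Relative to the tool, the knob mark is in the same place in both crops: (136,311) before and (155,300) now. The knob therefore turned with the tool through about 183.5° without slipping. With contact first felt near 157–160°, the clamp force is about 13–15 N, and the 153 mm contact limit caps it at 16 N. Everything else is unmoved in the side picture, so I'll hand in.

Run:
```python
from h import *
im,d=get_image("side");a=cv2.imread("pics/side0.png")
W0=cloud("side",np.load("side_d0.npy"));W=cloud("side",d);
def blob(I,u,v):  # local patch shift
    p=I[v-22:v+22,u-22:u+22].astype(np.float32).mean(2);return p
b=im[:,:,::-1]
for nm,(u,v) in dict(loupe=(347,309),fb=(367,233),fc=(417,321),mug=(351,425),blower=(235,177)).items():
    print(nm,np.round(cv2.phaseCorrelate(blob(a,u,v),blob(b,u,v)),2).tolist() if 0 else [np.round(x,2) for x in cv2.phaseCorrelate(blob(a,u,v),blob(b,u,v))])
print(close_job())
```

```text
loupe [array([0.42, 0.51]), np.float64(0.66)]
fb [array([0.53, 0.51]), np.float64(0.53)]
fc [array([0.48, 0.52]), np.float64(0.83)]
mug [array([0.49, 0.5 ]), np.float64(1.0)]
blower [array([0.49, 0.52]), np.float64(0.99)]
the job is handed in; nothing more can be done
None
```

The loading slide is home and the plate and frame are clamped at an estimated 13–15 N. The arm is clear of the press and the job is handed in, but no verdict came back.

- **Slide:** I pushed the grey press's tab with closed fingers until the force rose to 10 N at the stop. In the last side picture the tab stands about 117 mm in front of the spindle axis, which is its home position.
- **Clamp:** I turned the knob clockwise about 184°. The torque rose from about 0.1 to about 0.3 N·m, starting near 157–160°. The knob mark shows about 183.5° turned, with no slip. Even if contact came at the 153 mm limit, the force is at most 16 N. It was worked out from noisy torque and angle readings, not measured directly.
- **Release:** The gripper is open and well away from the press, and the measured forces are at noise level.
- **Other things:** Picture shifts of the loupe, frames, mug and blower are all the same half pixel, which I take as an offset of the method, so none has moved.

**Checks that disagreed:**
- Depth readings put the knob's descent at 14.6–14.7 mm, against about 15.3 mm expected from the angle. That would mean up to about 4 N less clamping.
- A coarse reading of the knob mark in the side picture suggested only about 162° turned. I trusted the close wrist picture instead.

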